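# Hang the purple tub from the S-hook

## Robot

A 6-joint arm with a two-finger parallel gripper is mounted at the origin on the work surface. World frame = base frame: x ahead of the robot, y to its left, z up, the work surface at z = 0. Lengths are in m, angles in rad, forces in N, time in s.
With the tool pointing down it reaches from about 0.35 to 0.85 m from the base axis. Payload 8.1 kg.
Tool frame: the origin (TCP) lies midway between the tips of the shut fingers; the grasp point (between the pads) lies pinch_z behind it (pinch_z is the distance from the TCP to the grasp point, in m); z points along the fingers, y is the line along which they close (so a half turn about z gives the same grasp; the last joint's range is limited). The gripper opens to 85 mm and grips with 20 to 120 N. Pads are 22 mm wide; open, the fingers measure 114 mm over their backs; the gripper's body (76 mm by 85 mm) begins 54 mm behind the grasp point. The pads swing forward as they close: fully open they stand 13 mm farther back than shut.
Start: joints at [1.123, 0.13, 1.488, -0, 1.523, -0.085], TCP at [0.213, 0.561, 0.231] pointing down, gripper open.
Joint ranges: [-2.96, 2.96], [-0.89, 2.26], [0.02, 2.5], [-1.34, 4.48], [0, 2.73], [-2.66, 2.66]. Speed limits (rad/s): [2.39, 2.39, 2.79, 3.14, 3.14, 3.14].

## Interface

Orientations are given as [roll, pitch, yaw] about the fixed x, y, z axes, in that order (R = Rz(yaw) Ry(pitch) Rx(roll)).
In Python, from plant import observe, get_image, finish_job, boxes_of, cut_out, mark_of, pinch_z gives the robot as it stands. The module is installed in compiled form; this text tells all that it offers.
- The arm moves only by the tool send_rows, never from a script. Its argument "targets" is a list of rows, each an object with "travel": the shift along the tool's x, y, z in mm, a list of three; "rot": the turn, a rotation vector about the tool's x, y, z in rad, a list of three; "claw": the closure, from 0 (fully open) to 1 (shut). A call has 1 to 5 rows; each row is the pose to reach, as a shift and turn from the pose commanded when the call began, along the tool's axes at that moment; what a row does not reach only later rows make up. A row lasts 1/12 s, in which the tool goes at most 41.7 mm and 7.16 degrees, less where a joint would pass 70% of its speed; a pose out of reach is approached as far as the arm can. A call with a gripper value outside its range is refused whole. The fingers move at their own pace and stop on an object; the grip force is fixed at half the most. Time passes only in rows, so rows that repeat a pose let the fingers close. It gives the time, the measured TCP pose, the force, the opening and the grip force at its end, in the units of the state.
- observe(): the state, without advancing time (a new reading comes with each control period).
- get_image(name): name is "side" or "top" or "wrist"; returns a dict with "img" (420x560x3 uint8, blue, green, red), "z_map" (420x560 float32, m along the optical axis (not along the pixel's ray), 0 where there is no reading), "vertical_fov" (degrees; the focal length in pixels is half the picture's height over the tangent of half this angle, whatever the lens; pixels are square), "cx", "cy" (the principal point, pixels), "eye" and "rotation" of the camera in the world; the wrist camera has in their place "tool_from_camera" (4x4, takes a point from camera to tool coordinates, whose origin is the TCP and whose axes are the flange's). Camera axes: x right, y down, z forward; pixel columns grow to the right and rows downward; lengths in m; the calibration is good to about 2 mm. The wrist camera is an equidistant fisheye: a pixel r from the principal point sees the ray r / f radians off the axis. A picture is of the moment at which its call begins: read the wrist's pose just before it.
- finish_job(): hands the job in; it is judged then, once.
Trained networks look in a picture, given as the dict that the camera call returned (one of the last four; its "shot" number tells which), for a name from the list of things; names that differ only in an ending like _2 or _b are one class to them, and where a whole thing is asked for, a point or a joint stands for the part that bears it (a point fixed in the world has none). Each returns a list of dicts, best first, with "conf" (0 to 1); they miss things now and then, are a little off and sometimes report something else, mostly with a low value. They report only what shows in the picture. A call takes as long as a camera call. They do not tell look-alikes from the thing itself.
- boxes_of(picture, label): "box" ([left, top, right, bottom] in pixels, round what is visible of it).
- cut_out(picture, label): "region" (420x560 bool, what is visible of it) and "box" ([left, top, right, bottom] in pixels, round what is visible of it).
- mark_of(picture, label): "xy" ([column, row] in pixels: a listed point, or the origin of a listed thing).
The state is a dict: "clock": time; "q": joint angles; "qd": joint speeds; "joint_torque": joint torques, N m; "tcp_pos": TCP position; "tool_rot": TCP orientation; "contact_force": force on the tool from outside, world axes, zero at the start; "ft_torque": the same for the moment, N m; "finger_gap": opening from 0.0 (shut) to 1.0 (fully open); "grasp_force": force on a finger pad.
Only numpy, scipy, OpenCV 4.12 (cv2) and the standard library are available. Lean on these libraries where they do the work, as an engineer would, in place of code of your own. Each camera call takes 0.05 s, during which the arm holds its last target. There are 200 camera calls.

## Task

Hang the purple tub by its arch handle from the lower loop of the steel S-hook that hangs on the rail, so that rail, hook and tub form a hanging chain with the tub hanging free and level above the bench. Leave the S-hook on the rail and do not disturb the orange tub.

Things in the scene. Friction and masses are not known exactly. Their poses are not given: they have to be found in the camera images.
- hanger: S-hook of steel strap, 20 mm wide (y), loose on a 12 mm round bar along its y, bar axis 300 mm up, posts at bar ends 260 mm apart. Origin: bottom of the inside of its lower V loop, 193 mm up; x across the bar, away from robot; z up. V open upward: tip x -32, z +31 (robot side); far side x +24, z +19, then shank straight up to z +72, slanting to x -18, z +102 at the bar. Swings if pushed.
- purple_tub: Purple open tub, 100 x 90 x 48 mm, 120 g, on the bench. Origin: centre of underside, z up. Grip fin, same colour, sticks out to its -x: 12 mm thick (y), x -92 to -50, z 26 to 62 mm; held there at x -78, fingers closing along y, the handle stays free for hanging. A pale block on the +x wall (to x +62) balances it: it hangs about level. Lower it into the loop, rod along the hook's y, fin towards the robot.
- purple_tub_crown (a point): Underside of the crown of the purple tub's handle: tub x 0, y 0, z 124 mm; axes as the tub's. The rigid arch handle, 8 mm dark steel rod, stands in the tub's y-z plane: legs at y +-44 mm up to z 85, then sloping in to the crown (top of rod z 132). Bring the crown in over the hook's tip from the robot's side, the tip passing under the rod, then lower it into the V.
- orange_tub: Orange tub of the same shape and size, with the same dark arch handle and a grip fin to its -x, standing on the bench on the other side. Origin: centre of its underside, z up. A bystander: leave it alone.
There are look-alikes about, which are no part of the job. Of the things that look like the purple_tub, take the one that is farthest to the robot's left at the start. Of the things that look like the hanger, the larger one is meant.

How it is judged:
By the outcome, as a careful person would: the job done as asked, in the order asked, and still so for the second after the job is handed in, with the robot touching nothing.
It also fails if it takes over 48 s, if anything falls off the work surface, if the arm or the gripper's body presses on something with over 40 N, if the wrist force passes 120 N, or if a joint passes its speed limit or range.

## Working session

There is one attempt and no reset: what is moved stays moved. The work goes in short steps, Python scripts to look and compute and a tool call to move; the robot and the scene stay as the last step left them, time stands still between calls to the robot, and variables do not carry over. Pictures are saved under pics/ and viewed, at most 10 in all, crops included, and the job is handed in when it is done.

Besides the shell and the picture viewer there is one more tool, called after "Emit:" in YAML: its name, and indented under it one key for each argument. send_rows: Moves the arm, as the interface text tells. Its arguments: {"type":"object","properties":{"targets":{"type":"array","items":{"type":"object","properties":{"travel":{"type":"array","items":{"type":"number"}},"rot":{"type":"array","items":{"type":"number"}},"claw":{"type":"number"}}}}},"required":["targets"]}

```bash
mkdir -p pics; cat > h.py <<'E'
import numpy as np, cv2
from plant import *
from scipy.spatial.transform import Rotation as R
def cloud(p):
    z=p['z_map'];f=210/np.tan(np.radians(p['vertical_fov']/2))
    v,u=np.mgrid[0:420,0:560]
    P=np.stack([(u-p['cx'])/f*z,(v-p['cy'])/f*z,z],-1)
    W=P@np.array(p['rotation']).T+np.array(p['eye']); W[z==0]=np.nan
    return W
E
python3 - <<'E'
from h import *
a=get_image('side');b=get_image('top')
cv2.imwrite('pics/a.png',a['img']);cv2.imwrite('pics/b.png',b['img'])
np.savez('ab.npz',A=cloud(a),B=cloud(b),a=a['img'],b=b['img'])
for p,n in((a,'side'),(b,'top')):
    W=cloud(p);print(n,p['eye'],np.round(p['rotation'],2).tolist(),p['vertical_fov'])
    for l in('hanger','purple_tub','orange_tub'):
        for d in cut_out(p,l): 
            w=W[d['region']];print(l,round(d['conf'],2),np.round(d['box']),np.round(np.nanpercentile(w,[5,50,95],axis=0),3).tolist())
    for l in('hanger','purple_tub','purple_tub_crown'):
        for d in mark_of(p,l):
            u,v=np.round(d['xy']).astype(int);print('mark',l,round(d['conf'],2),u,v,np.round(W[v,u],3))
s=observe();print(s['tool_rot'],s['tcp_pos'],pinch_z,s['clock'])
E
```

```text
Traceback (most recent call last):
  File "h.py", line 8, in cloud
    W=P@np.array(p['rotation']).T+np.array(p['eye']); W[z==0]=np.nan
      ~~~~~~~~~~~~~~~~~~~~~~~~~~~^~~~~~~~~~~~~~~~~~~
ValueError: operands could not be broadcast together with shapes (420,560) (3,)
```

```bash
sed -i "s/W=P@np.array(p\['rotation'\]).T/r=np.array(p['rotation']);r=R.from_euler('xyz',r).as_matrix() if r.shape==(3,) else r\n    W=P@r.T/" h.py
python3 - <<'E'
from h import *
a=get_image('side');b=get_image('top')
print(a['rotation'],b['rotation'],a['eye'],b['eye'])
cv2.imwrite('pics/a.png',a['img']);cv2.imwrite('pics/b.png',b['img'])
np.savez('ab.npz',A=cloud(a),B=cloud(b),a=a['img'],b=b['img'])
for p,n in((a,'side'),(b,'top')):
    W=cloud(p);print(n)
    for l in('hanger','purple_tub','orange_tub'):
        for d in cut_out(p,l): 
            w=W[d['region']];print(l,round(d['conf'],2),np.round(d['box']),np.round(np.nanpercentile(w,[5,50,95],axis=0),3).tolist())
    for l in('hanger','purple_tub','purple_tub_crown'):
        for d in mark_of(p,l):
            u,v=np.round(d['xy']).astype(int);print('mark',l,round(d['conf'],2),u,v,np.round(W[v,u],3))
s=observe();print(s['tool_rot'],s['tcp_pos'],pinch_z,s['clock'])
E
```

```text
[-2.44340933  0.00856542 -0.67395194] [-3.09516556e+00  2.73881744e-03 -1.55088792e+00] [ 0.12997945 -0.57398639  0.91560218] [ 0.44823089 -0.08545287  1.38589261]
side
hanger 0.73 [282. 133. 309. 179.] [[0.589, -0.036, 0.196], [0.617, -0.027, 0.231], [0.637, -0.015, 0.309]]
hanger 0.51 [257. 232. 286. 252.] [[0.513, -0.073, 0.0], [0.532, -0.021, 0.009], [0.541, -0.002, 0.016]]
purple_tub 0.83 [319. 400. 384. 420.] [[0.335, -0.502, 0.002], [0.374, -0.459, 0.032], [0.413, -0.431, 0.128]]
purple_tub 0.77 [289. 277. 365. 340.] [[0.431, -0.328, 0.002], [0.496, -0.276, 0.025], [0.551, -0.232, 0.101]]
orange_tub 0.68 [175. 145. 227. 198.] [[0.433, 0.227, 0.003], [0.506, 0.269, 0.032], [0.563, 0.317, 0.09]]
mark hanger 0.73 296 176 [ 0.604 -0.033  0.198]
mark hanger 0.57 257 238 [0.502 0.001 0.004]
mark purple_tub 0.89 325 314 [ 0.489 -0.279  0.016]
mark purple_tub_crown 0.89 331 287 [ 0.494 -0.279  0.132]
top
hanger 0.65 [254. 148. 265. 172.] [[0.583, -0.035, 0.196], [0.606, -0.025, 0.297], [0.633, -0.013, 0.311]]
purple_tub 0.97 [394. 238. 444. 278.] [[0.307, -0.554, 0.002], [0.356, -0.497, 0.019], [0.406, -0.438, 0.107]]
purple_tub 0.58 [327. 186. 369. 240.] [[0.439, -0.329, -0.0], [0.496, -0.283, 0.015], [0.551, -0.237, 0.108]]
orange_tub 0.75 [147. 179. 183. 232.] [[0.446, 0.226, 0.0], [0.507, 0.271, 0.017], [0.564, 0.314, 0.106]]
mark hanger 0.55 263 163 [ 0.597 -0.033  0.294]
mark hanger 0.54 257 205 [ 0.504 -0.003 -0.001]
mark purple_tub 0.87 343 210 [ 0.494 -0.273 -0.001]
mark purple_tub 0.77 413 257 [ 0.353 -0.487  0.019]
mark purple_tub_crown 0.88 426 259 [ 0.356 -0.491  0.129]
mark purple_tub_crown 0.61 351 210 [ 0.494 -0.295  0.019]
[3.14150398e+00 8.95791524e-06 2.77886170e+00] [0.2128944  0.56098474 0.23133445] 0.0187 0.8
```

View pics/a.png

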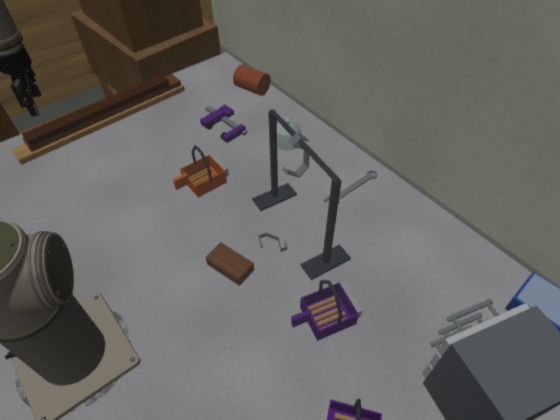

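View pics/b.png

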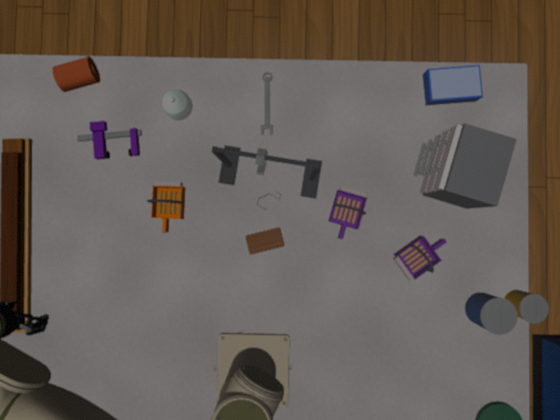

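The candidates for the purple tub are the tubs at top-view (348,210), y≈-0.28, and (415,257), y≈-0.49. The first is farther left, so it is the one meant. For the hook there is the one on the rail at (262,160) and a small one lying on the bench at (268,200). The one on the rail is larger and matches the description. Next I'll crop to confirm and measure.

```bash
python3 - <<'E'
from h import *
d=np.load('ab.npz')
c1=cv2.resize(d['b'][140:250,200:390],None,fx=4,fy=4,interpolation=cv2.INTER_CUBIC)
cv2.imwrite('pics/c.png',c1)
hs=[]
for n,W in(('a','A'),('b','B')):
    im=d[n];W=d[W];h=cv2.cvtColor(im,cv2.COLOR_BGR2HSV)
    m=(h[...,0]>125)&(h[...,0]<150)&(h[...,1]>90)&(abs(W[...,0]-.49)<.13)&(abs(W[...,1]+.28)<.11)
    p=W[m];print(n,len(p),np.round(np.nanpercentile(p,[2,50,98],axis=0),3).tolist())
    top=p[(p[:,2]>.038)]
    r=cv2.minAreaRect((top[:,:2]*1000).astype(np.float32));print('rect all',r)
    fin=p[(p[:,2]>.054)&(p[:,2]<.07)];print('fin',len(fin),fin.mean(0) if len(fin) else 0, np.round(fin[:,:2].min(0),3),np.round(fin[:,:2].max(0),3))
    rim=p[(p[:,2]>.042)&(p[:,2]<.053)&(p[:,0]>.445)];print('rim',cv2.minAreaRect((rim[:,:2]*1000).astype(np.float32)))
    hd=W[(abs(W[...,0]-.494)<.03)&(abs(W[...,1]+.28)<.07)&(W[...,2]>.08)&(W[...,2]<.15)]
    print('handle',len(hd),hd.mean(0),np.polyfit(hd[:,1],hd[:,0],1),hd[:,1].min(),hd[:,1].max(),hd[:,2].max())
    cr=hd[hd[:,2]>.122];print('crown',len(cr),cr.mean(0) if len(cr) else 0)
    bar=W[(abs(W[...,0]-.6)<.08)&(abs(W[...,1]+.03)<.12)&(W[...,2]>.295)&(W[...,2]<.309)&(abs(W[...,1]+.025)>.02)]
    print('bar',len(bar),np.polyfit(bar[:,1],bar[:,0],1),bar.mean(0),np.percentile(bar[:,1],[0,100]))
    hk=W[(abs(W[...,0]-.6)<.07)&(abs(W[...,1]+.025)<.03)&(W[...,2]>.17)&(W[...,2]<.29)]
    print('hook',len(hk));
    for lo in np.arange(.185,.29,.015):
        s=hk[(hk[:,2]>=lo)&(hk[:,2]<lo+.015)]
        if len(s):print(round(lo,3),len(s),np.round(s.min(0),3),np.round(s.mean(0),3),np.round(s.max(0),3))
E
```

```text
a 1411 [[0.413, -0.332, 0.002], [0.492, -0.275, 0.03], [0.552, -0.229, 0.063]]
rect all ((476.2575378417969, -275.2185363769531), (90.25086975097656, 141.7276611328125), 75.35176086425781)
fin 118 [ 0.42956154 -0.26329348  0.06091137] [ 0.408 -0.319] [ 0.483 -0.253]
rim ((495.5263366699219, -280.2550048828125), (90.25086975097656, 101.89537048339844), 75.35176086425781)
handle 176 [ 0.49283658 -0.29050787  0.11415759] [0.24954074 0.56533013] -0.3259936375000837 -0.23546799240009259 0.13413037381642534
crown 81 [ 0.49540595 -0.28231318  0.12844504]
bar 407 [0.14238694 0.6149439 ] [ 0.60934872 -0.03929556  0.30435612] [-0.14970154  0.08959381]
hook 264
0.185 50 [ 0.604 -0.035  0.192] [ 0.616 -0.025  0.197] [ 0.626 -0.014  0.2  ]
0.2 90 [ 0.585 -0.037  0.2  ] [ 0.619 -0.026  0.207] [ 0.639 -0.012  0.214]
0.215 58 [ 0.577 -0.039  0.215] [ 0.611 -0.025  0.222] [ 0.638 -0.01   0.23 ]
0.23 25 [ 0.634 -0.037  0.23 ] [ 0.636 -0.029  0.237] [ 0.638 -0.017  0.243]
0.245 15 [ 0.633 -0.037  0.246] [ 0.636 -0.029  0.249] [ 0.639 -0.018  0.254]
0.275 26 [ 0.603 -0.036  0.276] [ 0.613 -0.029  0.284]
[... 517 characters left out ...]
89203628223
crown 46 [ 0.49740826 -0.27930412  0.1293642 ]
bar 388 [0.14426054 0.61685369] [ 0.61249737 -0.03019757  0.3046077 ] [-0.14919545  0.08890387]
hook 96
0.185 16 [ 0.605 -0.034  0.193] [ 0.61  -0.03   0.197] [ 0.618 -0.018  0.2  ]
0.2 43 [ 0.586 -0.037  0.201] [ 0.597 -0.023  0.208] [ 0.632 -0.013  0.215]
0.215 29 [ 0.577 -0.037  0.215] [ 0.585 -0.021  0.221] [ 0.634 -0.011  0.226]
0.23 1 [ 0.634 -0.037  0.237] [ 0.634 -0.037  0.237] [ 0.634 -0.037  0.237]
0.245 1 [ 0.635 -0.038  0.248] [ 0.635 -0.038  0.248] [ 0.635 -0.038  0.248]
0.26 4 [ 0.628 -0.038  0.263] [ 0.633 -0.037  0.268] [ 0.637 -0.036  0.272]
0.275 2 [ 0.622 -0.037  0.276] [ 0.623 -0.037  0.278] [ 0.624 -0.037  0.28 ]
```

View pics/c.png

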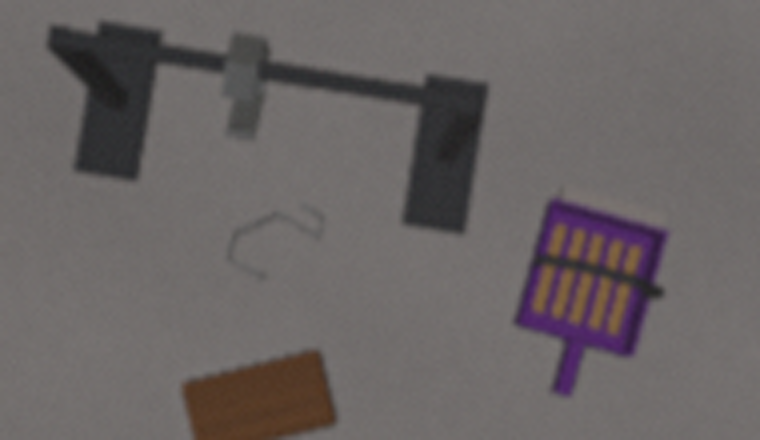

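```bash
cat >> h.py <<'E'
def Rt(yaw,t): return R.from_euler('z',yaw,degrees=True)*R.from_euler('y',-t,degrees=True)*R.from_euler('z',180,degrees=True)*R.from_euler('x',180,degrees=True)
# a list of (grasp point, tool yaw deg, tilt deg), all relative to present pose
def plan(*gs):
    s=observe();p0=np.array(s['tcp_pos']);R0=R.from_euler('xyz',s['tool_rot'])
    for g,yaw,t in gs:
        Rg=Rt(yaw,t);p=np.array(g)+Rg.apply([0,0,pinch_z])
        print('travel',np.round(R0.inv().apply(p-p0)*1000,1).tolist(),'rot',np.round((R0.inv()*Rg).as_rotvec(),3).tolist(), 'tcp',np.round(p,3), 'deg',round(np.degrees((R0.inv()*Rg).magnitude()),1))
def off(g,yaw,t,d): return np.array(g)+Rt(yaw,t).apply([0,0,-d])
E
python3 - <<'E'
from h import *
w=get_image('wrist');print(np.round(w['tool_from_camera'],3))
G=[.4211,-.2606,.045]
plan(([.40,.2,.27],-14.8,10),(off(G,-14.8,25,.12),-14.8,25))
E
```

```text
[[ 0.    -0.953 -0.303  0.077]
 [ 1.     0.    -0.     0.   ]
 [ 0.    -0.303  0.953 -0.143]
 [ 0.     0.     0.     1.   ]]
travel [-306.2, -270.7, -20.3] rot [-0.009, -0.174, -0.104] tcp [0.403 0.199 0.252] deg 11.7
travel [-443.6, -698.7, 94.5] rot [-0.023, -0.436, -0.103] tcp [ 0.38  -0.25   0.137] deg 25.7
```

Emit:
send_rows:
  targets:
    - {"travel": [-40, -20, -5], "rot": [0, 0, 0], "claw": 0}
    - {"travel": [-75, -42, -10], "rot": [0, -0.05, -0.02], "claw": 0}
    - {"travel": [-105, -70, -15], "rot": [0, -0.1, -0.05], "claw": 0}
    - {"travel": [-130, -100, -18], "rot": [0, -0.15, -0.08], "claw": 0}
    - {"travel": [-155, -135, -20], "rot": [0, -0.174, -0.104], "claw": 0}

```text
clock: 1.27
tcp_pos: [0.3103, 0.3801, 0.2516]
tool_rot: [-3.132, 0.177, 2.886]
contact_force: [1.1, 0.2, -0.1]
finger_gap: 0.994
grasp_force: 0.0
```

```bash
python3 - <<'E'
from h import *
G=[.4211,-.2606,.045]
plan(([.40,.2,.27],-14.8,10),([.40,0,.24],-14.8,18),(off(G,-14.8,25,.12),-14.8,25))
E
```

```text
travel [-133.5, -151.3, 25.3] rot [-0.009, 0.002, 0.002] tcp [0.403 0.199 0.252] deg 0.5
travel [-180.6, -344.5, 65.3] rot [-0.009, -0.137, 0.003] tcp [ 0.406 -0.001  0.222] deg 7.9
travel [-202.8, -590.3, 158.3] rot [-0.008, -0.259, 0.004] tcp [ 0.38  -0.25   0.137] deg 14.9
```

Emit:
send_rows:
  targets:
    - {"travel": [-26, -32, 5], "rot": [0, 0, 0], "claw": 0}
    - {"travel": [-52, -64, 10], "rot": [0, 0, 0], "claw": 0}
    - {"travel": [-78, -96, 15], "rot": [0, 0, 0], "claw": 0}
    - {"travel": [-100, -130, 20], "rot": [0, 0, 0], "claw": 0}
    - {"travel": [-120, -165, 25], "rot": [0, 0, 0], "claw": 0}

```text
clock: 1.68
tcp_pos: [0.386, 0.1889, 0.2492]
tool_rot: [-3.133, 0.175, 2.884]
contact_force: [0.5, -0.1, -0.3]
finger_gap: 1.002
grasp_force: 0.0
```

Emit:
send_rows:
  targets:
    - {"travel": [-8, -40, 5], "rot": [0, -0.05, 0], "claw": 0}
    - {"travel": [-16, -80, 10], "rot": [0, -0.09, 0], "claw": 0}
    - {"travel": [-24, -120, 18], "rot": [0, -0.137, 0], "claw": 0}
    - {"travel": [-32, -158, 26], "rot": [0, -0.137, 0], "claw": 0}
    - {"travel": [-38, -198, 34], "rot": [0, -0.137, 0], "claw": 0}

```text
clock: 2.1
tcp_pos: [0.3788, -0.0108, 0.2232]
tool_rot: [-3.131, 0.308, 2.887]
contact_force: [-3.9, -1.2, 1.6]
finger_gap: 1.003
grasp_force: 0.0
```

```bash
python3 - <<'E'
from h import *
G=[.4211,-.2606,.045]
plan((off(G,-14.8,25,.12),-14.8,25))
E
```

```text
travel [-31.9, -229.9, 103.3] rot [-0.009, -0.129, 0.004] tcp [ 0.38  -0.25   0.137] deg 7.4
```

Emit:
send_rows:
  targets:
    - {"travel": [-5, -38, 10], "rot": [0, -0.05, 0], "claw": 0}
    - {"travel": [-10, -76, 22], "rot": [0, -0.1, 0], "claw": 0}
    - {"travel": [-15, -114, 34], "rot": [0, -0.129, 0], "claw": 0}
    - {"travel": [-20, -150, 50], "rot": [0, -0.129, 0], "claw": 0}
    - {"travel": [-24, -186, 68], "rot": [0, -0.129, 0], "claw": 0}

```text
clock: 2.52
tcp_pos: [0.3743, -0.2014, 0.1704]
tool_rot: [-3.129, 0.441, 2.887]
contact_force: [1.3, 0.3, -0.6]
finger_gap: 1.003
grasp_force: 0.0
```

```bash
python3 - <<'E'
from h import *
G=[.4211,-.2606,.045]
plan((off(G,-14.8,25,.12),-14.8,25),(off(G,-14.8,25,.06),-14.8,25),(G,-14.8,25))
E
```

```text
travel [-1.4, -44.9, 38.3] rot [-0.011, 0.005, 0.003] tcp [ 0.38  -0.25   0.137] deg 0.7
travel [-1.1, -44.2, 98.3] rot [-0.011, 0.005, 0.003] tcp [ 0.404 -0.256  0.082] deg 0.7
travel [-0.8, -43.6, 158.3] rot [-0.011, 0.005, 0.003] tcp [ 0.429 -0.263  0.028] deg 0.7
```

Emit:
send_rows:
  targets:
    - {"travel": [0, -28, 20], "rot": [-0.01, 0.005, 0], "claw": 0}
    - {"travel": [-1, -45, 38], "rot": [-0.01, 0.005, 0], "claw": 0}
    - {"travel": [-1, -45, 38], "rot": [-0.01, 0.005, 0], "claw": 0}

```text
clock: 2.77
tcp_pos: [0.3771, -0.2493, 0.1319]
tool_rot: [3.14, 0.428, 2.881]
contact_force: [-0.2, 0.9, -1.2]
finger_gap: 0.997
grasp_force: 0.0
```

```bash
cat >> h.py <<'E'
def wcloud(w,s):
    z=w['z_map'];f=210/np.tan(np.radians(w['vertical_fov']/2))
    v,u=np.mgrid[0:420,0:560];x=u-w['cx'];y=v-w['cy'];r=np.hypot(x,y)+1e-9;th=r/f
    k=np.tan(np.clip(th,0,1.5))/r
    P=np.stack([x*k*z,y*k*z,z],-1);T=np.array(w['tool_from_camera'])
    P=P@T[:3,:3].T+T[:3,3]
    W=P@R.from_euler('xyz',s['tool_rot']).as_matrix().T+np.array(s['tcp_pos']);W[z==0]=np.nan
    return W
E
python3 - <<'E'
from h import *
s=observe();w=get_image('wrist');cv2.imwrite('pics/d.png',w['img'])
W=wcloud(w,s);h=cv2.cvtColor(w['img'],cv2.COLOR_BGR2HSV)
m=(h[...,0]>125)&(h[...,0]<150)&(h[...,1]>90)&(abs(W[...,0]-.49)<.13)&(abs(W[...,1]+.28)<.11)
p=W[m];fin=p[(p[:,2]>.054)&(p[:,2]<.07)&(p[:,0]<.45)];print(len(fin),fin.mean(0),cv2.minAreaRect((fin[:,:2]*1000).astype(np.float32)))
rim=p[(p[:,2]>.042)&(p[:,2]<.053)&(p[:,0]>.445)];print('rim',cv2.minAreaRect((rim[:,:2]*1000).astype(np.float32)))
G=[.4211,-.2606,.045]
plan((G,-14.8,25));print(s['tcp_pos'])
E
```

```text
707 [ 0.42409424 -0.25994052  0.06109482] ((428.61285400390625, -261.12652587890625), (11.951218605041504, 43.25124740600586), 74.69126892089844)
rim ((496.5809631347656, -278.9521484375), (90.4660415649414, 101.19825744628906), 75.93850708007812)
travel [-4.8, -1.5, 117.8] rot [0.002, -0.008, -0.002] tcp [ 0.429 -0.263  0.028] deg 0.5
[ 0.37706148 -0.24931944  0.13187689]
```

View pics/d.png

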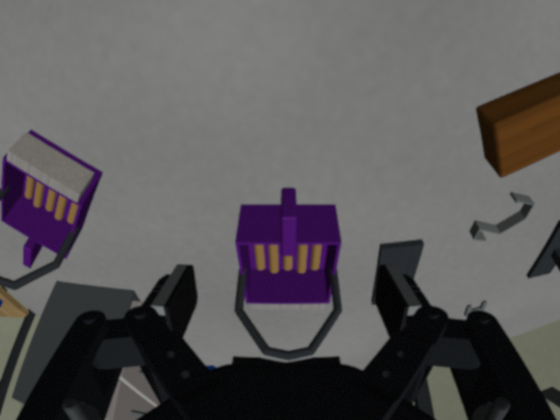

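The wrist view shows the purple tub centred at about (288,250), with its fin at (289,222) between the open fingers. I measure the fin within 1–2 mm of the plan, so I'll descend.

Emit:
send_rows:
  targets:
    - {"travel": [-2, 0, 35], "rot": [0, -0.008, 0], "claw": 0}
    - {"travel": [-4, 0, 70], "rot": [0, -0.008, 0], "claw": 0}
    - {"travel": [-4.5, 0, 95], "rot": [0, -0.008, 0], "claw": 0}
    - {"travel": [-5, 0, 118], "rot": [0, -0.008, 0], "claw": 0}
    - {"travel": [-5, 0, 118], "rot": [0, -0.008, 0], "claw": 0}

```text
clock: 3.23
tcp_pos: [0.4306, -0.2577, 0.0265]
tool_rot: [3.138, 0.434, 2.887]
contact_force: [-0.3, 0.7, -0.6]
finger_gap: 1.0
grasp_force: 0.0
```

```bash
python3 - <<'E'
from h import *
plan(([.4218,-.2593,.045],-14.8,25))
E
```

```text
travel [-0.4, -3.8, -1.5] rot [0.005, -0.002, 0.003] tcp [ 0.429 -0.261  0.028] deg 0.4
```

Emit:
send_rows:
  targets:
    - {"travel": [0, -3.5, -1], "rot": [0, 0, 0], "claw": 0}
    - {"travel": [0, -3.5, -1], "rot": [0, 0, 0], "claw": 0.5}
    - {"travel": [0, -3.5, -1], "rot": [0, 0, 0], "claw": 1}
    - {"travel": [0, -3.5, -1], "rot": [0, 0, 0], "claw": 1}
    - {"travel": [0, -3.5, -1], "rot": [0, 0, 0], "claw": 1}

```text
clock: 3.65
tcp_pos: [0.4308, -0.2652, 0.0336]
tool_rot: [-3.139, 0.443, 2.887]
contact_force: [0.7, -0.5, 0.2]
finger_gap: 0.449
grasp_force: 0.0
```

Emit:
send_rows:
  targets:
    - {"travel": [0, 0, 0], "rot": [0, 0, 0], "claw": 1}
    - {"travel": [0, 0, 0], "rot": [0, 0, 0], "claw": 1}
    - {"travel": [0, 0, 0], "rot": [0, 0, 0], "claw": 1}

```text
clock: 3.9
tcp_pos: [0.4305, -0.2647, 0.0325]
tool_rot: [-3.14, 0.442, 2.887]
contact_force: [-3.7, 2.4, 8.4]
finger_gap: 0.132
grasp_force: 59.8
```

```bash
python3 - <<'E'
from h import *
s=observe();Rg=R.from_euler('xyz',s['tool_rot']);print('grasp pt',np.array(s['tcp_pos'])-Rg.apply([0,0,pinch_z]),s['finger_gap'],s['grasp_force'])
g=np.array(s['tcp_pos'])-Rg.apply([0,0,pinch_z])
plan((g+[0,0,.06],-14.8,25),(g+[0,0,.13],-14.8,25))
E
```

```text
grasp pt [ 0.42282131 -0.26262454  0.04943563] 0.1324902248640548 59.79724824428558
travel [-25.5, -0.1, -54.2] rot [-0.0, 0.005, 0.003] tcp [ 0.43  -0.265  0.092] deg 0.3
travel [-55.5, -0.2, -117.5] rot [-0.0, 0.005, 0.003] tcp [ 0.43  -0.265  0.162] deg 0.3
```

Emit:
send_rows:
  targets:
    - {"travel": [-8, 0, -18], "rot": [0, 0, 0], "claw": 1}
    - {"travel": [-20, 0, -43], "rot": [0, 0, 0], "claw": 1}
    - {"travel": [-35, 0, -75], "rot": [0, 0, 0], "claw": 1}
    - {"travel": [-48, 0, -102], "rot": [0, 0, 0], "claw": 1}
    - {"travel": [-50, 0, -108], "rot": [0, 0, 0], "claw": 1}

```text
clock: 4.32
tcp_pos: [0.4314, -0.266, 0.1571]
tool_rot: [-3.136, 0.447, 2.888]
contact_force: [-0.1, -0.2, -0.5]
finger_gap: 0.132
grasp_force: 58.6
```

```bash
python3 - <<'E'
from h import *
s=observe();W=None
p=get_image('side');W=cloud(p);im=p['img'];h=cv2.cvtColor(im,cv2.COLOR_BGR2HSV)
d=[mark_of(p,'purple_tub_crown'),mark_of(p,'purple_tub')]
for l in d:
    for e in l:
        u,v=np.round(e['xy']).astype(int);print(round(e['conf'],2),u,v,W[v,u])
b=get_image('top');B=cloud(b)
for n,Q in(('side',W),('top',B)):
    hd=Q[(abs(Q[...,0]-.494)<.05)&(abs(Q[...,1]+.28)<.07)&(Q[...,2]>.215)&(Q[...,2]<.27)]
    print(n,len(hd));
    if len(hd): print(hd.mean(0),hd.max(0),hd.min(0),np.polyfit(hd[:,1],hd[:,0],1))
g=np.array(s['tcp_pos'])-R.from_euler('xyz',s['tool_rot']).apply([0,0,pinch_z]);print(g,s['tool_rot'],s['finger_gap'])
cv2.imwrite('pics/e.png',np.hstack([im[200:380,220:400],b['img'][150:330,270:450]]).repeat(2,0).repeat(2,1))
E
```

```text
0.68 340 256 [ 0.49504207 -0.28775559  0.25468789]
0.74 333 288 [ 0.49345181 -0.28544916  0.13671827]
side 198
[ 0.4936468  -0.29213849  0.24192861] [ 0.50661062 -0.24017826  0.25866925] [ 0.48344187 -0.32611785  0.21576606] [0.22830533 0.56034357]
top 94
[ 0.49655868 -0.27845366  0.23905284] [ 0.50812676 -0.24064473  0.25317056] [ 0.48315471 -0.32030827  0.21529998] [0.25546037 0.56769255]
[ 0.42359142 -0.26389273  0.17394901] [-3.13607888  0.44714932  2.88829187] 0.1321648264892152
```

View pics/e.png

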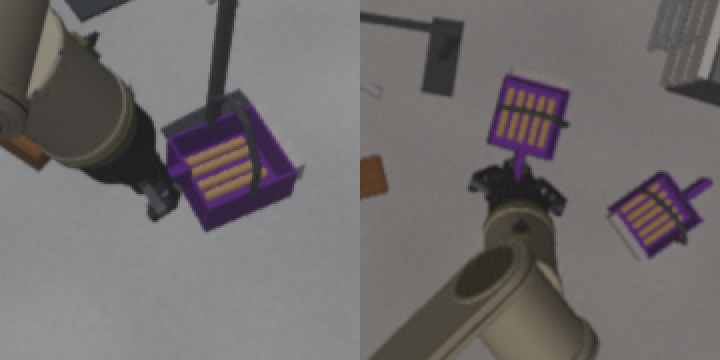

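The tub is held level at the fin (crop at about (175,170) and (520,165)). Next I'll carry it in, staying on the robot's side of the post.

```bash
cat >> h.py <<'E'
H=np.array([.611,-.025,.193]);HY=-8.15;OFF=np.array([.0755,0,.0735])
def hp(x,z,y=0): # crown at hook-frame -> grasp point
    r=R.from_euler('z',HY,degrees=True);return H+r.apply([x,y,z])-r.apply(OFF)
def cp(c,yaw): return np.array(c)-R.from_euler('z',yaw,degrees=True).apply(OFF)
E
python3 - <<'E'
from h import *
plan((cp([.47,-.22,.2475],-14.8),-14.8,25),(cp([.47,-.10,.2475],-11),-11,25),(hp(-.09,.050),HY,25))
E
```

```text
travel [31.5, 52.5, -23.7] rot [0.002, 0.002, 0.003] tcp [ 0.405 -0.203  0.157] deg 0.2
travel [58.8, 164.2, -36.5] rot [-0.027, 0.002, -0.057] tcp [ 0.404 -0.087  0.157] deg 3.6
travel [35.0, 258.8, -20.4] rot [-0.048, 0.002, -0.102] tcp [ 0.455 -0.003  0.153] deg 6.5
```

Emit:
send_rows:
  targets:
    - {"travel": [10, 15, -6], "rot": [0, 0, 0], "claw": 1}
    - {"travel": [22, 34, -15], "rot": [0, 0, 0], "claw": 1}
    - {"travel": [31, 54, -21], "rot": [0, 0, 0], "claw": 1}
    - {"travel": [39, 84, -26], "rot": [0, 0, -0.01], "claw": 1}
    - {"travel": [46, 112, -30], "rot": [-0.014, 0, -0.03], "claw": 1}

```text
clock: 4.93
tcp_pos: [0.4033, -0.1402, 0.1548]
tool_rot: [3.141, 0.435, 2.917]
contact_force: [-0.5, -0.2, -0.4]
finger_gap: 0.13
grasp_force: 58.8
```

```bash
python3 - <<'E'
from h import *
plan((cp([.47,-.10,.2475],-11),-11,25),(hp(-.09,.050),HY,25));print(observe()['tcp_pos'])
E
```

```text
travel [9.5, 51.9, -6.8] rot [-0.013, -0.001, -0.029] tcp [ 0.404 -0.087  0.157] deg 1.8
travel [-17.0, 145.6, 10.5] rot [-0.034, -0.001, -0.074] tcp [ 0.455 -0.003  0.153] deg 4.7
[ 0.4032982  -0.14024396  0.15479456]
```

Emit:
send_rows:
  targets:
    - {"travel": [6, 28, -4], "rot": [-0.006, 0, -0.015], "claw": 1}
    - {"travel": [9, 56, -6], "rot": [-0.013, 0, -0.029], "claw": 1}
    - {"travel": [2, 88, -2], "rot": [-0.02, 0, -0.045], "claw": 1}
    - {"travel": [-8, 118, 4], "rot": [-0.03, 0, -0.06], "claw": 1}
    - {"travel": [-16, 142, 9], "rot": [-0.034, 0, -0.074], "claw": 1}

```text
clock: 5.35
tcp_pos: [0.4536, -0.005, 0.154]
tool_rot: [-3.14, 0.438, 3.004]
contact_force: [0.8, -0.6, -0.7]
finger_gap: 0.129
grasp_force: 58.8
```

Emit:
send_rows:
  targets:
    - {"travel": [0, 0, 0], "rot": [0, 0, 0], "claw": 1}
    - {"travel": [0, 0, 0], "rot": [0, 0, 0], "claw": 1}

```text
clock: 5.52
tcp_pos: [0.4527, -0.0055, 0.1531]
tool_rot: [-3.14, 0.434, 3.006]
contact_force: [-1.0, -0.6, -1.8]
finger_gap: 0.131
grasp_force: 59.1
```

```bash
cat > look.py <<'E'
from h import *
import sys
s=observe();a=get_image('side');b=get_image('top')
g=np.array(s['tcp_pos'])-R.from_euler('xyz',s['tool_rot']).apply([0,0,pinch_z])
c=g+R.from_euler('z',HY,degrees=True).apply(OFF);print('pred crown',np.round(c,4),'hookframe',np.round(R.from_euler('z',-HY,degrees=True).apply(c-H),4))
for n,p in(('side',a),('top',b)):
    Q=cloud(p)
    d=Q-H; L=d@R.from_euler('z',HY,degrees=True).as_matrix()
    e=c-H;e=R.from_euler('z',-HY,degrees=True).apply(e)
    m=(abs(L[...,0]-e[0])<.02)&(abs(L[...,1]-e[1])<.055)&(L[...,2]>e[2]-.03)&(L[...,2]<e[2]+.02)
    hd=L[m]
    if len(hd):
        k=hd[hd[:,2]>hd[:,2].max()-.012]
        print(n,len(hd),'handle mean',np.round(hd.mean(0),4),'ztop',np.round(np.percentile(hd[:,2],[50,90,98]),4),'yrange',np.round(hd[:,1].min(),4),np.round(hd[:,1].max(),4),'crown',np.round(k.mean(0),4),'slope',np.polyfit(hd[:,1],hd[:,0],1)[0])
    hk=L[(L[...,0]>-.05)&(L[...,0]<.05)&(abs(L[...,1])<.016)&(L[...,2]>-.01)&(L[...,2]<.07)]
    for x0 in np.arange(-.04,.03,.01):
        q=hk[(hk[:,0]>=x0)&(hk[:,0]<x0+.01)]
        if len(q): print('  hook x',round(x0,3),len(q),'z',np.round(q[:,2].mean(),4),'y',np.round([q[:,1].min(),q[:,1].max()],3),'xmin',np.round(q[:,0].min(),4))
print(s['contact_force'],s['finger_gap'],s['clock'])
if len(sys.argv)>1:
    cv2.imwrite('pics/%s.png'%sys.argv[1],np.hstack([a['img'][100:240,220:350],b['img'][110:250,200:330]]).repeat(3,0).repeat(3,1))
E
python3 look.py f
```

```text
pred crown [ 0.5196 -0.0151  0.2436] hookframe [-0.0918 -0.0032  0.0506]
side 129 handle mean [-0.0911 -0.0133  0.0448] ztop [0.0475 0.0574 0.0586] yrange -0.0467 0.0343 crown [-0.0908 -0.0078  0.0548] slope -0.031350653624977846
  hook x -0.04 15 z 0.0294 y [-0.009  0.012] xmin -0.0336
  hook x -0.03 15 z 0.0267 y [-0.01   0.009] xmin -0.0294
  hook x -0.02 20 z 0.0155 y [-0.01   0.011] xmin -0.0199
  hook x -0.01 14 z 0.0071 y [-0.009  0.01 ] xmin -0.0098
  hook x 0.0 33 z 0.003 y [-0.009  0.011] xmin 0.0002
  hook x 0.01 46 z 0.0114 y [-0.011  0.013] xmin 0.01
  hook x 0.02 95 z 0.0348 y [-0.01   0.013] xmin 0.0201
top 99 handle mean [-0.0901 -0.0065  0.0475] ztop [0.0519 0.0597 0.0618] yrange -0.0486 0.0374 crown [-0.0901 -0.0061  0.0566] slope -0.0015114375671877905
  hook x -0.04 10 z 0.0293 y [-0.01   0.009] xmin -0.0332
  hook x -0.03 28 z 0.0249 y [-0.01  0.01] xmin -0.0299
  hook x -0.02 24 z 0.0154 y [-0.01  0.01] xmin -0.0195
  hook x -0.01 16 z 0.0073 y [-0.01   0.009] xmin -0.01
  hook x 0.0 8 z 0.0013 y [-0.009 -0.005] xmin 0.0007
  hook x 0.02 6 z 0.045 y [-0.01  -0.008] xmin 0.0232
[-0.95487441 -0.60067599 -1.78733058] 0.1314008152071668 5.5167
```

View pics/f.png

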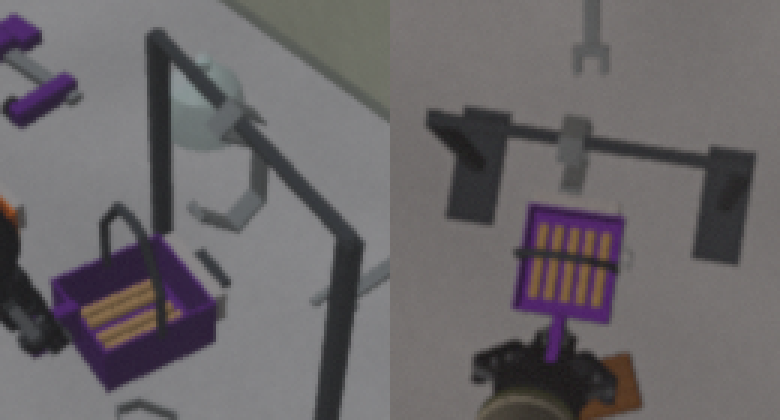

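The tub is level in front of the hook. The handle crown is at hook x −90, y −5.5, z +51 mm, and the hook profile matches its description, with the tip at −33/+30. I'll move in over the tip with the y correction.

```bash
sed -i 's/OFF=np.array(.*)/OFF=np.array([.0768,-.0023,.0744])/' h.py
python3 - <<'E'
from h import *
plan((hp(-.06,.047),HY,25),(hp(-.001,.047),HY,25))
E
```

```text
travel [-25.0, 7.2, 17.8] rot [-0.001, -0.001, 0.003] tcp [ 0.484 -0.004  0.149] deg 0.2
travel [-78.5, 7.1, 42.7] rot [-0.001, -0.001, 0.003] tcp [ 0.542 -0.013  0.149] deg 0.2
```

Emit:
send_rows:
  targets:
    - {"travel": [-12, 4, 9], "rot": [0, 0, 0], "claw": 1}
    - {"travel": [-25, 6, 18], "rot": [0, 0, 0], "claw": 1}
    - {"travel": [-25, 6, 18], "rot": [0, 0, 0], "claw": 1}

```text
clock: 5.87
tcp_pos: [0.4857, -0.007, 0.15]
tool_rot: [-3.14, 0.439, 2.999]
contact_force: [-0.5, 0.1, -1.4]
finger_gap: 0.132
grasp_force: 59.1
```

```bash
python3 look.py | grep -v hook\ x; python3 - <<'E'
from h import *
plan((hp(-.03,.047),HY,25),(hp(-.001,.047),HY,25))
E
```

```text
pred crown [ 0.5535 -0.019   0.2413] hookframe [-0.0578 -0.0022  0.0483]
side 130 handle mean [-0.0589 -0.0097  0.0418] ztop [0.0446 0.0549 0.0571] yrange -0.0415 0.0379 crown [-0.0587 -0.0032  0.0526] slope -0.027517431310461173
top 97 handle mean [-0.0588 -0.002   0.0435] ztop [0.0484 0.055  0.0566] yrange -0.0434 0.0401 crown [-0.059  -0.0005  0.0529] slope -0.00013573059276998338
[-0.5192867   0.1207498  -1.36250141] 0.1321637552327775 5.8667
travel [-26.0, 2.3, 13.5] rot [-0.002, 0.001, 0.0] tcp [ 0.513 -0.009  0.149] deg 0.1
travel [-52.3, 2.3, 25.8] rot [-0.002, 0.001, 0.0] tcp [ 0.542 -0.013  0.149] deg 0.1
```

Emit:
send_rows:
  targets:
    - {"travel": [-13, 1, 6], "rot": [0, 0, 0], "claw": 1}
    - {"travel": [-26, 2, 12], "rot": [0, 0, 0], "claw": 1}
    - {"travel": [-40, 2, 18.5], "rot": [0, 0, 0], "claw": 1}
    - {"travel": [-53, 2, 24.5], "rot": [0, 0, 0], "claw": 1}
    - {"travel": [-53, 2, 24.5], "rot": [0, 0, 0], "claw": 1}

```text
clock: 6.38
tcp_pos: [0.5441, -0.0131, 0.152]
tool_rot: [-3.14, 0.441, 3.0]
contact_force: [0.1, -0.5, -1.6]
finger_gap: 0.131
grasp_force: 59.1
```

```bash
python3 look.py g; python3 - <<'E'
from h import *
plan((hp(-.001,.02),HY,25),(hp(-.001,.003),HY,25))
E
```

```text
pred crown [ 0.6119 -0.0251  0.2433] hookframe [0.0009 0.     0.0503]
side 130 handle mean [-0.0006 -0.0067  0.043 ] ztop [0.0451 0.0568 0.0596] yrange -0.0418 0.0439 crown [-0.0004 -0.0001  0.0549] slope -0.03201063773116112
  hook x -0.04 11 z 0.0284 y [-0.008  0.01 ] xmin -0.0335
  hook x -0.03 22 z 0.0263 y [-0.01   0.011] xmin -0.03
  hook x -0.02 16 z 0.0159 y [-0.01   0.009] xmin -0.0193
  hook x -0.01 45 z 0.0369 y [-0.016  0.016] xmin -0.0098
  hook x 0.0 47 z 0.0191 y [-0.014  0.014] xmin 0.0002
  hook x 0.01 17 z 0.0098 y [-0.009  0.012] xmin 0.0101
  hook x 0.02 92 z 0.0354 y [-0.01   0.012] xmin 0.0206
top 69 handle mean [-0.0007 -0.0023  0.0417] ztop [0.0446 0.0548 0.0568] yrange -0.0396 0.0418 crown [-0.0004 -0.0016  0.052 ] slope -0.0050674145025580535
  hook x -0.04 10 z 0.0294 y [-0.01   0.009] xmin -0.0328
  hook x -0.03 26 z 0.0255 y [-0.009  0.01 ] xmin -0.0298
  hook x -0.02 26 z 0.0148 y [-0.01  0.01] xmin -0.0199
  hook x -0.01 23 z 0.0215 y [-0.014  0.015] xmin -0.0096
  hook x 0.0 8 z 0.041 y [-0.016  0.016] xmin 0.0002
  hook x 0.02 5 z 0.0397 y [-0.01  -0.008] xmin 0.0236
[ 0.14085753 -0.5217886  -1.63243445] 0.13072089105838106 6.3833
travel [12.6, -0.2, 26.6] rot [-0.001, 0.002, 0.001] tcp [ 0.542 -0.013  0.122] deg 0.2
travel [19.8, -0.2, 42.0] rot [-0.001, 0.002, 0.001] tcp [ 0.542 -0.013  0.105] deg 0.2
```

View pics/g.png

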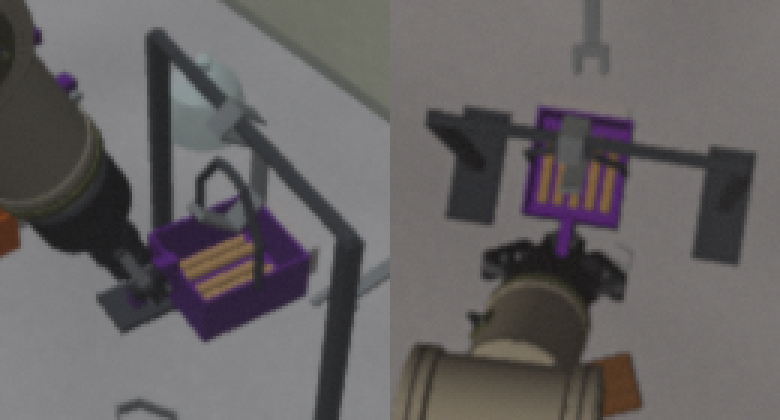

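The rod is over the V, with the tip under it (crop at about (225,190)). I'll lower it vertically.

Emit:
send_rows:
  targets:
    - {"travel": [5, 0, 10.5], "rot": [0, 0, 0], "claw": 1}
    - {"travel": [10, 0, 21], "rot": [0, 0, 0], "claw": 1}
    - {"travel": [14, 0, 30], "rot": [0, 0, 0], "claw": 1}
    - {"travel": [18.5, 0, 39], "rot": [0, 0, 0], "claw": 1}
    - {"travel": [18.5, 0, 39], "rot": [0, 0, 0], "claw": 1}

```text
clock: 6.9
tcp_pos: [0.5413, -0.0119, 0.1059]
tool_rot: [-3.14, 0.437, 3.001]
contact_force: [-0.1, -0.3, -1.7]
finger_gap: 0.127
grasp_force: 59.1
```

```bash
python3 look.py
```

```text
pred crown [ 0.6091 -0.0239  0.1972] hookframe [-0.002   0.0008  0.0042]
side 194 handle mean [-0.0007 -0.0059  0.0043] ztop [0.0076 0.0143 0.0177] yrange -0.0403 0.0339 crown [0.0009 0.0007 0.0121] slope 0.05697516174710984
  hook x -0.04 25 z 0.0307 y [-0.008  0.012] xmin -0.0365
  hook x -0.03 14 z 0.0201 y [-0.009  0.011] xmin -0.029
  hook x -0.02 17 z 0.0122 y [-0.009  0.01 ] xmin -0.0194
  hook x -0.01 43 z 0.0078 y [-0.015  0.016] xmin -0.0084
  hook x 0.0 29 z 0.0078 y [-0.015  0.012] xmin 0.0001
  hook x 0.01 40 z 0.0135 y [-0.009  0.013] xmin 0.0104
  hook x 0.02 96 z 0.0384 y [-0.011  0.011] xmin 0.0202
top 113 handle mean [-0.0058 -0.0017  0.0026] ztop [0.0069 0.0139 0.0166] yrange -0.0389 0.0448 crown [-0.0102 -0.002   0.012 ] slope -0.017480091081672932
  hook x -0.04 19 z 0.0308 y [-0.011  0.009] xmin -0.0365
  hook x -0.03 25 z 0.0218 y [-0.011  0.009] xmin -0.03
  hook x -0.02 25 z 0.0117 y [-0.01   0.008] xmin -0.0196
  hook x -0.01 24 z 0.0069 y [-0.015  0.009] xmin -0.01
  hook x 0.0 9 z 0.0071 y [-0.014 -0.005] xmin 0.0014
  hook x 0.02 4 z 0.047 y [-0.01  -0.009] xmin 0.0217
[-0.10377515 -0.28242449 -1.6788133 ] 0.1274118038519609 6.9
```

Emit:
send_rows:
  targets:
    - {"travel": [0.8, 0, 1.8], "rot": [0, 0, 0], "claw": 1}
    - {"travel": [1.5, 0, 3.2], "rot": [0, 0, 0], "claw": 1}
    - {"travel": [1.5, 0, 3.2], "rot": [0, 0, 0], "claw": 1}

```text
clock: 7.25
tcp_pos: [0.5432, -0.0119, 0.105]
tool_rot: [-3.14, 0.44, 3.002]
contact_force: [0.1, 0.5, -1.1]
finger_gap: 0.128
grasp_force: 59.2
```

Emit:
send_rows:
  targets:
    - {"travel": [0.4, 0, 1], "rot": [0, 0, 0], "claw": 1}
    - {"travel": [0.4, 0, 1], "rot": [0, 0, 0], "claw": 1}

```text
clock: 7.42
tcp_pos: [0.5438, -0.012, 0.1045]
tool_rot: [-3.14, 0.442, 3.002]
contact_force: [-0.6, 0.3, 1.2]
finger_gap: 0.131
grasp_force: 59.5
```

```bash
python3 look.py
```

```text
pred crown [ 0.6116 -0.024   0.1958] hookframe [0.0005 0.001  0.0028]
side 193 handle mean [ 0.0019 -0.0056  0.0036] ztop [0.007  0.0147 0.0176] yrange -0.0417 0.0323 crown [0.004  0.0014 0.0113] slope 0.08391670967419373
  hook x -0.04 21 z 0.0308 y [-0.01   0.012] xmin -0.0352
  hook x -0.03 13 z 0.0228 y [-0.008  0.015] xmin -0.0299
  hook x -0.02 17 z 0.0142 y [-0.008  0.01 ] xmin -0.0196
  hook x -0.01 41 z 0.007 y [-0.013  0.015] xmin -0.0089
  hook x 0.0 26 z 0.0076 y [-0.016  0.012] xmin 0.0002
  hook x 0.01 42 z 0.0119 y [-0.008  0.015] xmin 0.01
  hook x 0.02 99 z 0.0373 y [-0.01   0.014] xmin 0.0204
top 109 handle mean [-0.0042 -0.001  -0.0003] ztop [0.0036 0.0147 0.0171] yrange -0.0414 0.0456 crown [-0.0089 -0.0024  0.0112] slope -0.03863261382518267
  hook x -0.04 13 z 0.0302 y [-0.007  0.009] xmin -0.0346
  hook x -0.03 26 z 0.0233 y [-0.009  0.011] xmin -0.03
  hook x -0.02 27 z 0.0138 y [-0.009  0.011] xmin -0.0198
  hook x -0.01 19 z 0.0066 y [-0.015  0.009] xmin -0.0092
  hook x 0.0 10 z 0.0062 y [-0.014 -0.005] xmin 0.0007
  hook x 0.02 6 z 0.0416 y [-0.01  -0.006] xmin 0.0226
[-0.55760115  0.30197341  1.22134159] 0.13107784349194393 7.4167
```

The force went from −1.7 to +1.2 N, so the hook now carries the tub. I'll open the gripper and back out.

Emit:
send_rows:
  targets:
    - {"travel": [0, 0, 0], "rot": [0, 0, 0], "claw": 0.8}
    - {"travel": [0, 0, 0], "rot": [0, 0, 0], "claw": 0.7}
    - {"travel": [0, 0, 0], "rot": [0, 0, 0], "claw": 0.5}
    - {"travel": [0, 0, 0], "rot": [0, 0, 0], "claw": 0.4}
    - {"travel": [0, 0, 0], "rot": [0, 0, 0], "claw": 0.4}

```text
clock: 7.93
tcp_pos: [0.543, -0.012, 0.1035]
tool_rot: [-3.14, 0.44, 3.002]
contact_force: [-0.1, -0.1, -0.4]
finger_gap: 0.6
grasp_force: 0.0
```

```bash
python3 look.py h; python3 -c "
from h import *
plan((off(hp(0,0.003),HY,25,.12),HY,25))"
```

```text
pred crown [ 0.6108 -0.024   0.1948] hookframe [-0.0004  0.001   0.0018]
side 192 handle mean [ 0.0008 -0.0062  0.0035] ztop [0.0071 0.014  0.0172] yrange -0.0388 0.0302 crown [0.0027 0.001  0.011 ] slope 0.0938218988907675
  hook x -0.04 22 z 0.0308 y [-0.008  0.012] xmin -0.0355
  hook x -0.03 12 z 0.0221 y [-0.009  0.009] xmin -0.0295
  hook x -0.02 17 z 0.0133 y [-0.008  0.012] xmin -0.0194
  hook x -0.01 42 z 0.0071 y [-0.015  0.014] xmin -0.0099
  hook x 0.0 30 z 0.0075 y [-0.016  0.015] xmin 0.0002
  hook x 0.01 42 z 0.0131 y [-0.009  0.013] xmin 0.0101
  hook x 0.02 96 z 0.0373 y [-0.01   0.013] xmin 0.0202
top 108 handle mean [-0.0049 -0.0033 -0.    ] ztop [0.004  0.0137 0.0183] yrange -0.0419 0.0427 crown [-0.0133 -0.0002  0.0132] slope -0.03565751636046734
  hook x -0.04 14 z 0.0299 y [-0.007  0.009] xmin -0.0344
  hook x -0.03 24 z 0.0234 y [-0.009  0.01 ] xmin -0.0297
  hook x -0.02 25 z 0.0135 y [-0.009  0.01 ] xmin -0.0199
  hook x -0.01 21 z 0.0062 y [-0.015  0.009] xmin -0.0097
  hook x 0.0 9 z 0.0064 y [-0.014 -0.005] xmin 0.0009
  hook x 0.02 5 z 0.0433 y [-0.009 -0.008] xmin 0.023
[-0.10254396 -0.12337475 -0.42214231] 0.6003804132326269 7.9333
travel [-1.1, -1.1, -120.9] rot [-0.001, 0.004, 0.002] tcp [ 0.493 -0.006  0.213] deg 0.2
```

View pics/h.png

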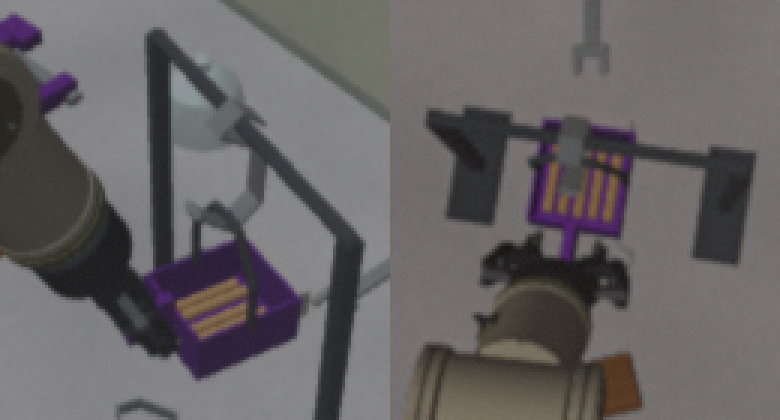

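The tub hangs in the loop, with the rod in the V at crop (215,210), and the fingers are free of the fin. I'll back out slowly along the tool axis.

Emit:
send_rows:
  targets:
    - {"travel": [0, 0, -8], "rot": [0, 0, 0], "claw": 0.4}
    - {"travel": [0, 0, -25], "rot": [0, 0, 0], "claw": 0.4}
    - {"travel": [0, 0, -50], "rot": [0, 0, 0], "claw": 0.4}
    - {"travel": [0, 0, -80], "rot": [0, 0, 0], "claw": 0.4}
    - {"travel": [0, 0, -110], "rot": [0, 0, 0], "claw": 0.4}

```text
clock: 8.45
tcp_pos: [0.4954, -0.0051, 0.204]
tool_rot: [-3.14, 0.439, 3.001]
contact_force: [0.5, 0.5, -0.1]
finger_gap: 0.599
grasp_force: 0.0
```

Emit:
send_rows:
  targets:
    - {"travel": [25, 0, -10], "rot": [0, 0, 0], "claw": 0.4}
    - {"travel": [50, 0, -20], "rot": [0, 0, 0], "claw": 0.4}
    - {"travel": [50, 0, -20], "rot": [0, 0, 0], "claw": 0.4}
    - {"travel": [50, 0, -20], "rot": [0, 0, 0], "claw": 0.4}
    - {"travel": [50, 0, -20], "rot": [0, 0, 0], "claw": 0.4}

```text
clock: 8.87
tcp_pos: [0.4439, 0.0023, 0.2009]
tool_rot: [-3.14, 0.442, 3.002]
contact_force: [-0.7, -0.1, -0.3]
finger_gap: 0.6
grasp_force: 0.0
```

Emit:
send_rows:
  targets:
    - {"travel": [0, 0, 0], "rot": [0, 0, 0], "claw": 0.4}
    - {"travel": [0, 0, 0], "rot": [0, 0, 0], "claw": 0.4}
    - {"travel": [0, 0, 0], "rot": [0, 0, 0], "claw": 0.4}
    - {"travel": [0, 0, 0], "rot": [0, 0, 0], "claw": 0.4}
    - {"travel": [0, 0, 0], "rot": [0, 0, 0], "claw": 0.4}

```text
clock: 9.28
tcp_pos: [0.4435, 0.0023, 0.1995]
tool_rot: [-3.14, 0.439, 3.002]
contact_force: [0.4, -0.4, 0.2]
finger_gap: 0.599
grasp_force: 0.0
```

```bash
cat > lv.py <<'E'
from h import *
p=get_image('side');W=cloud(p);h=cv2.cvtColor(p['img'],cv2.COLOR_BGR2HSV)
m=(h[...,0]>125)&(h[...,0]<150)&(h[...,1]>90)&(abs(W[...,0]-.6)<.13)&(abs(W[...,1]+.02)<.09)&(W[...,2]<.2)
L=(W[m]-H)@R.from_euler('z',HY,degrees=True).as_matrix();print(len(L),L.min(0),L.max(0))
for a in np.arange(-.1,.06,.02):
    q=L[(L[:,0]>=a)&(L[:,0]<a+.02)]
    if len(q):print(round(a,2),len(q),'z max/min',np.round(np.percentile(q[:,2],[2,98])+.193,3))
print(observe()['clock'])
E
python3 lv.py; python3 look.py i
```

```text
1237 [-0.09588129 -0.04885839 -0.12424164] [ 0.04583599  0.0472686  -0.02675688]
-0.1 77 z max/min [0.108 0.14 ]
-0.08 91 z max/min [0.106 0.139]
-0.06 259 z max/min [0.08  0.138]
-0.04 157 z max/min [0.077 0.124]
-0.02 149 z max/min [0.075 0.122]
0.0 160 z max/min [0.075 0.12 ]
0.02 164 z max/min [0.073 0.122]
0.04 180 z max/min [0.072 0.121]
9.3333
pred crown [ 0.5113 -0.0097  0.2909] hookframe [-0.1009  0.001   0.0979]
  hook x -0.04 19 z 0.0306 y [-0.01   0.012] xmin -0.0355
  hook x -0.03 14 z 0.0235 y [-0.009  0.009] xmin -0.0297
  hook x -0.02 18 z 0.0139 y [-0.009  0.011] xmin -0.0196
  hook x -0.01 40 z 0.0075 y [-0.015  0.014] xmin -0.0094
  hook x 0.0 30 z 0.0077 y [-0.016  0.013] xmin 0.0002
  hook x 0.01 37 z 0.0126 y [-0.008  0.01 ] xmin 0.0106
  hook x 0.02 98 z 0.0379 y [-0.011  0.012] xmin 0.0203
  hook x -0.04 16 z 0.0302 y [-0.01   0.009] xmin -0.0345
  hook x -0.03 24 z 0.0235 y [-0.009  0.01 ] xmin -0.0296
  hook x -0.02 24 z 0.0136 y [-0.01  0.01] xmin -0.0195
  hook x -0.01 22 z 0.0078 y [-0.015  0.01 ] xmin -0.0099
  hook x 0.0 9 z 0.0059 y [-0.014 -0.005] xmin 0.0006
  hook x 0.02 5 z 0.0452 y [-0.01  -0.008] xmin 0.0232
[ 0.44093145 -0.91139249 -0.01235852] 0.5997870758148273 9.3333
```

View pics/i.png

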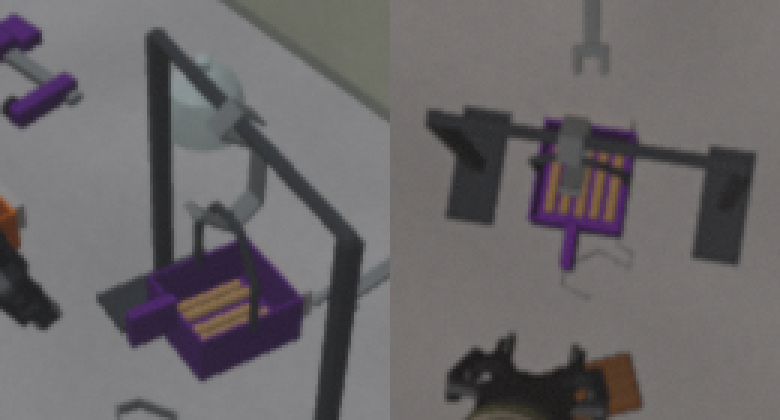

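The tub hangs free and steady within about 3° of level, at crop (230,300). The hook is still on the rail and the gripper is clear, so I'm handing in.

```bash
python3 -c "
from plant import *
print(finish_job())"
```

```text
the job is handed in; nothing more can be done
None
```

The purple tub hangs by its handle from the S-hook's lower loop, free and about 3° off level, with the hook still on the rail and the orange tub never approached; I handed it in at about 9.3 s on the robot's clock, and no verdict came back.

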